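# Seat the load cone and rock it

### The arm

A 7-joint arm with a two-finger parallel gripper is mounted at the origin on a cart in front of the work surface, level with it; the furniture and walls round the work are solid. World frame = base frame: x ahead of the robot, y to its left, z up, the work surface at z = 0. Lengths are in mm, angles in rad, forces in N, time in s.
With the tool pointing down it reaches from about 350 to 900 mm from the base axis. Payload 8.1 kg.
Tool frame: the origin (TCP) lies at the very end of the fingers, on their centre line; the grasp point (between the pads) lies 19 mm behind it (hold_point_z is the distance from the TCP to the grasp point, in mm); z points along the fingers, y is the direction in which the jaws open and shut (so a half turn about z gives the same grasp; the last joint's range is limited). The gripper opens to 92 mm and grips with 3 to 60 N. Pads are 19 mm wide; open, the fingers measure 130 mm over their backs; the gripper's body (75 mm by 190 mm) begins 47 mm behind the grasp point.
Start: joints at [1.229, 0.434, 0.025, 1.573, -0.012, 1.134, -0.075], TCP at [147.81, -607.284, 226.742] pointing down, gripper open.
Joint ranges: [-2.62, 2.62], [-0.44, 2.09], [-1.27, 1.32], [0.08, 2.57], [-1.32, 4.46], [0.12, 2], [-2.74, 2.74]. Speed limits (rad/s): [2.22, 2.22, 3.01, 3.01, 3.14, 3.14, 3.14].

### API

Orientations are given as a unit quaternion [x, y, z, w].
In Python, from workcell import read_state, capture, finish_job, hold_point_z gives the robot as it stands.
- The arm moves only by the tool jog_arm, never from a script. Its argument "targets" is a list of rows, each a list of 4 numbers: the shift along the tool's x, y, z in mm, then the turn about the tool's z in rad. In form: [[dx, dy, dz, turn], ...]. A call has 1 to 5 rows; each row shifts and turns the pose as measured when the row begins, along the tool's axes as they then stand; what a row does not reach is not made up. A row lasts 1/8 s, in which the tool goes at most 62.5 mm and 10.7 degrees, less where a joint would pass 70% of its speed; a pose out of reach is approached as far as the arm can. A call with a gripper value outside its range is refused whole. "hand" is the finger opening in mm, from 0 to 91.8, set as the call begins (left out, the last holds). The fingers move at their own pace and stop on an object; "squeeze" is the grip in N (left out, the last holds). Time passes only in rows, so rows that do not move let the fingers close. It gives the time, the measured TCP pose, the force and the opening at its end, in the units of the state.
- read_state(): the state, without advancing time (a new reading comes with each control period).
- capture(name): name is "scene" or "top" or "wrist"; returns a dict with "frame" (420x560x3 uint8, red, green, blue), "K" (3x3 intrinsics, pixels), "k1" (the pictures are not rectified: a ray, as slopes to the right and down, at radius r is drawn at 1 + k1 r^2 times it, then the intrinsics apply), "T" (4x4, takes a point from camera to world coordinates). Camera axes: x right, y up, looking along -z (the intrinsics and any distortion apply to the point x, -y, -z); pixel columns grow to the right and rows downward; lengths in mm; the calibration is good to about 2 mm. A picture is of the moment at which its call begins. There is no depth.
- finish_job(): hands the job in, once; it reports no verdict.
The state is a dict: "time": time; "joints": joint angles; "joint_velocities": joint speeds; "joint_torque": joint torques, N m; "tool_pos": TCP position; "ee_rot": TCP orientation; "contact_force": force on the tool from outside, world axes, zero at the start; "torque": the same for the moment, N m; "gripper_width": finger opening in mm.
Only numpy, scipy, OpenCV 4.12 (cv2) and the standard library are available. Lean on these libraries where they do the work, as an engineer would, in place of code of your own. Each camera call takes 0.05 s, during which the arm holds its last target. There are 200 camera calls.

### The job

Take the larger of the two steel load cones out of the wooden rack by its upright handle, lower it point-down into the conical cup of the load-cell seat until its flange rests on the rim, and let go of it. Then check that it is not wedged: push the top of its handle sideways until the cone clearly rocks up on one edge of its flange, still in the cup, and back away so that it drops home again by itself. Leave the smaller cone in the rack.

Things in the scene. Friction and masses are not known exactly. Their poses are not given: they have to be found in the camera images.
- large_cone: The larger load cone, plain steel, 0.5 kg, round. Origin: centre of its small lower end; z up its axis. z 0 to 22 mm: taper growing from 12 to 40 mm diameter; z 22 to 30 mm: flange 58 mm in diameter; z 30 to 110 mm: round upright handle 20 mm in diameter with a darker knurled band. It starts upright in one of the rack's two holes, flange on the wood, origin 18 mm above the bench.
- small_cone: The smaller load cone, same shape and steel, 0.3 kg, to be left alone. Origin: centre of its small lower end. Taper 12 to 35 mm diameter over 20 mm; flange 49 mm in diameter, z = 20 to 28 mm; handle 16 mm in diameter, z = 28 to 70 mm, so it stands 38 mm lower than the larger one. It stands in the other hole of the rack; the holes are 100 mm apart.
- rack: Fixed pale wooden block 80 x 190 x 40 mm (x, y, z) with two through holes 42 mm in diameter at y = +50 and -50 mm, in which the cones stand. Origin: centre of its underside, on the bench.
- load_seat: Fixed load-cell seat: dark base plate 100 x 100 x 10 mm with four cap screws, on it a round aluminium housing 72 mm in diameter with a black cable stub at one side and a conical cup in its top. Origin: centre of the underside, z up the cup's axis. With the larger cone home, the cone's origin lies at z = 23 mm on this axis and its handle spans z = 53 to 133 mm.
- cup_mouth (a point): Centre of the cup's mouth, in the plane of the flat rim, 45 mm above the bench. The cup is 44 mm in diameter here, 13 mm at its floor, 24 mm deep: 2 mm play all round the larger cone. Pushed near its handle's top with a few newtons, the seated cone tips about the far edge of its flange, 29 mm off the axis (10 mm of push is about 6 degrees), and drops back when let go; keep below 30 degrees.

How it is judged:
By the outcome, as a careful person would: the job done as asked, in the order asked, and still so for the second after the job is handed in, with the robot touching nothing.
It also fails if it takes over 54 s, if anything falls off the work surface, if the arm or the gripper's body presses on something with over 40 N, if the wrist force passes 120 N, or if a joint passes its speed limit or range.

## Working session

There is one attempt and no reset: what is moved stays moved. The work goes in short steps, Python scripts to look and compute and a tool call to move; the robot and the scene stay as the last step left them, time stands still between calls to the robot, and variables do not carry over. Pictures are saved under pics/ and viewed, about 8 in all and at most 12, crops included, and the job is handed in when it is done.

Besides the shell and the picture viewer there is one more tool, called after "Emit:" as name(argument=value, ...), one argument or row to a line, values as JSON. jog_arm: Moves the arm, as the interface text tells. Its arguments: {"type":"object","properties":{"targets":{"type":"array","items":{"type":"array","items":{"type":"number"}}},"hand":{"type":"number"},"squeeze":{"type":"number"}},"required":["targets"]}

```bash
mkdir -p pics; ls; cat > h.py <<'E'
import numpy as np, cv2
from workcell import *
def snap(cam,fn):
    c=capture(cam); cv2.imwrite('pics/'+fn,c['frame'][:,:,::-1]); np.savez('pics/'+fn[:-4]+'.npz',**{k:c[k] for k in('K','k1','T')}); return c
def load(fn): return dict(np.load('pics/'+fn+'.npz'))
def ray(c,u,v):
    K=c['K'];x=(u-K[0,2])/K[0,0];y=(v-K[1,2])/K[1,1]
    r0=np.hypot(x,y);r=r0
    for _ in range(30): r=r0/(1+c['k1']*r*r)
    s=r/r0 if r0>0 else 1
    d=c['T'][:3,:3]@np.array([x*s,-y*s,-1]);return c['T'][:3,3],d
def onz(c,u,v,z):
    o,d=ray(c,u,v);return o+d*(z-o[2])/d[2]
def proj(c,p):
    q=np.linalg.inv(c['T'])@np.r_[p,1];x=q[0]/-q[2];y=-q[1]/-q[2];f=1+c['k1']*(x*x+y*y)
    return c['K'][0,0]*x*f+c['K'][0,2],c['K'][1,1]*y*f+c['K'][1,2]
E
python3 - <<'E'
from h import *
np.set_printoptions(precision=3,suppress=True)
print(hold_point_z,read_state())
a=snap('top','top0.png');b=snap('scene','scene0.png')
print(a['T'],a['K'],a['k1'],b['T'])
E
```

```text
pics
18.8 {'time': 0.0, 'joints': array([ 1.229,  0.435,  0.025,  1.574, -0.012,  1.134, -0.075]), 'joint_velocities': array([-0.001, -0.001,  0.   ,  0.001, -0.001,  0.001,  0.001]), 'joint_torque': array([ -0.001, -66.785,   0.985, -31.445,  -0.06 ,   0.043,   0.   ]), 'tool_pos': array([ 147.686, -606.775,  225.951]), 'ee_rot': array([ 0.993,  0.119, -0.   , -0.001]), 'contact_force': array([ 0.606, -0.013,  0.326]), 'torque': array([0.016, 0.016, 0.018]), 'gripper_width': 91.79906963233755}
[[  -0.007    0.985   -0.174  302.971]
 [  -1.      -0.009   -0.012  -15.217]
 [  -0.014    0.174    0.985 1101.202]
 [   0.       0.       0.       1.   ]] [[539.655   0.    286.722]
 [  0.    539.655 212.104]
 [  0.      0.      1.   ]] 0.05819311345423913 [[  -0.588    0.575   -0.57  -215.179]
 [  -0.809   -0.408    0.423  532.387]
 [   0.011    0.71     0.705  963.051]
 [   0.       0.       0.       1.   ]]
```

View pics/top0.png

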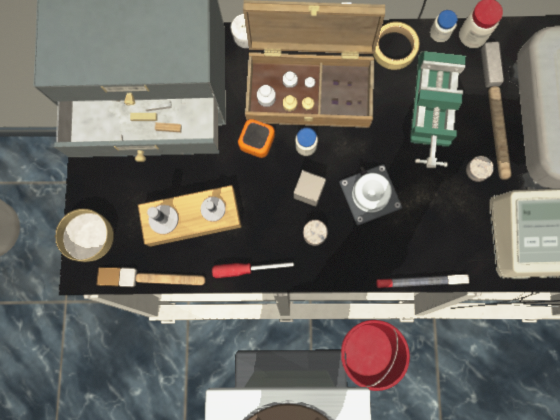

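View pics/scene0.png

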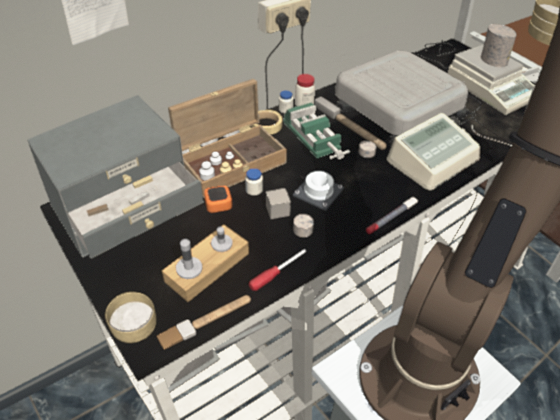

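Top view: the rack is at about (190,215), with the large cone at (162,217) and the small one at (212,208). The seat is at (371,191). The scene view agrees: the large cone's taller handle is at (186,253), next to the bowl. Next I'll enlarge these.

```bash
python3 - <<'E'
from h import *
a=cv2.imread('pics/top0.png');b=cv2.imread('pics/scene0.png')
def cr(i,u,v,w,h,s):return cv2.resize(i[v:v+h,u:u+w],None,fx=s,fy=s,interpolation=cv2.INTER_CUBIC)
L=[cr(a,135,180,80,60,5),cr(a,335,160,80,60,5),cr(b,155,230,80,60,5),cr(b,285,160,80,60,5)]
cv2.imwrite('pics/c.png',np.vstack([np.hstack(L[:2]),np.hstack(L[2:])]))
E
```

```text
(no output)
```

View pics/c.png

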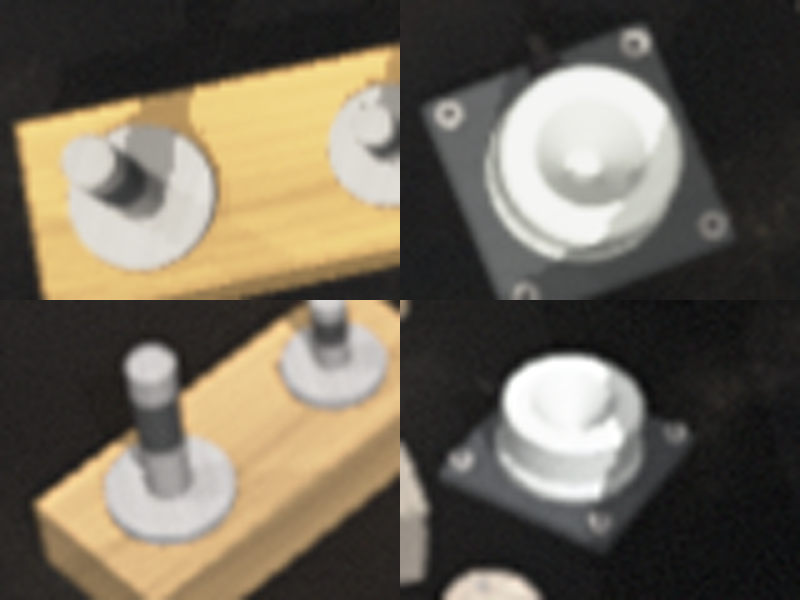

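The crops give these positions:
- **Large flange:** centred at top-view pixel (163.4,219.2).
- **Handle top:** at (153,213).
- **Seat rim:** centred at (373,191).
- **Seat and rack:** both are rotated a little.

In the scene camera, the flange is at (189,267.5), the handle top at (185,242.2) and the rim at (319.7,180.4).

```bash
python3 - <<'E'
from h import *
np.set_printoptions(precision=1,suppress=True)
a=load('top0');b=load('scene0')
for n,c,u,v,z in [('fl',a,163.1,218.9,48),('top',a,152.8,212.7,128),('small fl',a,212.3,208.5,46),('rim',a,372.8,191.2,45),('mouth',a,372.3,190,45),('fl',b,188.7,267.2,48),('top',b,184.8,241.9,128),('rim',b,319.4,180,45),
 ('rackL',a,138,204.8,40),('rackR',a,236.5,186.5,40)]: print(n,onz(c,u,v,z))
s=read_state()
from scipy.spatial.transform import Rotation as R
print(R.from_quat(s['ee_rot']).as_matrix(),s['tool_pos'])
E
```

```text
fl [478.2 242.4  48. ]
top [476.5 242.  128. ]
small fl [498.6 145.9  46. ]
rim [ 530.8 -174.1   45. ]
mouth [ 533.2 -173.2   45. ]
fl [477.9 244.6  48. ]
top [480.8 242.8 128. ]
rim [ 535.2 -173.5   45. ]
rackL [508.6 295.4  40. ]
rackR [544.3  98.7  40. ]
[[ 1.   0.2 -0. ]
 [ 0.2 -1.   0. ]
 [-0.  -0.  -1. ]] [ 147.7 -606.8  226. ]
```

Emit:
jog_arm(
  targets=[
    [45, -30, -8, 0],
    [45, -30, -8, 0],
    [45, -30, 0, 0],
    [45, -30, 0, 0],
    [45, -30, 0, 0],
  ],
  hand=91,
  squeeze=30,
)

```text
time: 0.72
tool_pos: [331.6, -405.3, 240.1]
ee_rot: [0.993, 0.114, -0.002, -0.002]
contact_force: [0.9, -0.7, -0.2]
gripper_width: 90.8
```

Emit:
jog_arm(
  targets=[
    [45, -30, 0, 0],
    [45, -30, 0, 0],
    [45, -30, 0, 0],
    [35, -40, 0, 0],
    [15, -55, 0, 0],
  ],
)

```text
time: 1.35
tool_pos: [474.8, -175.5, 239.0]
ee_rot: [0.993, 0.114, -0.002, -0.002]
contact_force: [-0.0, 0.2, -0.6]
gripper_width: 90.8
```

```bash
python3 - <<'E'
from h import *
c=snap('wrist','w1.png');print(proj(c,[533,-173.5,45]),c['T'].round(2))
E
```

```text
(np.float64(293.2777029700427), np.float64(128.86584473080592)) [[ 2.3000e-01  9.4000e-01  2.5000e-01  5.4072e+02]
 [-9.7000e-01  2.2000e-01  5.0000e-02 -1.6108e+02]
 [-0.0000e+00 -2.5000e-01  9.7000e-01  3.9615e+02]
 [ 0.0000e+00  0.0000e+00  0.0000e+00  1.0000e+00]]
```

View pics/w1.png

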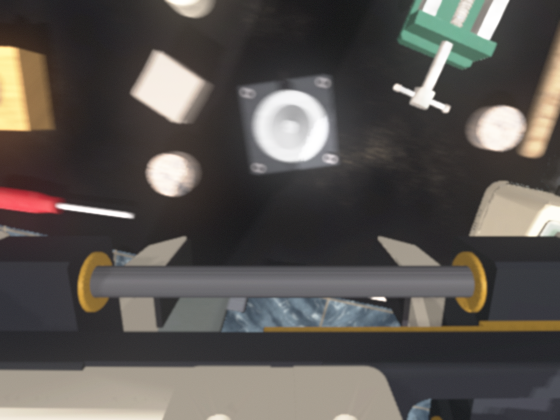

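The wrist view shows the seat's rim centred at about (291,127), with screws at (247,92), (323,81), (331,158) and (259,168). The seat is predicted at (293,129).

```bash
python3 - <<'E'
from h import *
c=load('w1');print(onz(c,291,126.5,45),onz(c,290,124.8,12))
E
```

```text
[ 534.75595921 -170.69081167   45.        ] [ 535.73306309 -170.08140794   12.        ]
```

Emit:
jog_arm(
  targets=[
    [14, -55, 0, 0],
    [14, -55, 0, 0],
    [14, -55, 0, 0],
    [14, -55, 0, 0],
    [14, -55, 0, 0],
  ],
)

```text
time: 2.02
tool_pos: [477.0, 116.9, 240.3]
ee_rot: [0.993, 0.116, -0.003, -0.003]
contact_force: [1.7, -0.2, -0.2]
gripper_width: 90.9
```

Emit:
jog_arm(
  targets=[
    [12, -49, 0, 0],
    [12, -48, 0, 0],
    [6, -25, 20, 0],
    [0, 0, 0, 0],
    [0, 0, 0, 0],
  ],
)

```text
time: 2.65
tool_pos: [476.2, 249.6, 220.2]
ee_rot: [0.993, 0.119, -0.003, -0.004]
contact_force: [0.8, -0.1, -0.3]
gripper_width: 91.1
```

```bash
python3 - <<'E'
from h import *
c=snap('wrist','w2.png');s=read_state();print(s['tool_pos'],s['ee_rot'].round(4));print(proj(c,[478,243,128]),proj(c,[478,243,48]),proj(c,[478,243,100]))
E
```

```text
[476.13367473 249.41407383 220.15002499] [ 0.9929  0.1192 -0.0034 -0.0038]
(np.float64(291.11211712264446), np.float64(208.54749397410393)) (np.float64(289.58841228218887), np.float64(187.55652532717605)) (np.float64(290.48491692427586), np.float64(199.90563691610322))
```

View pics/w2.png

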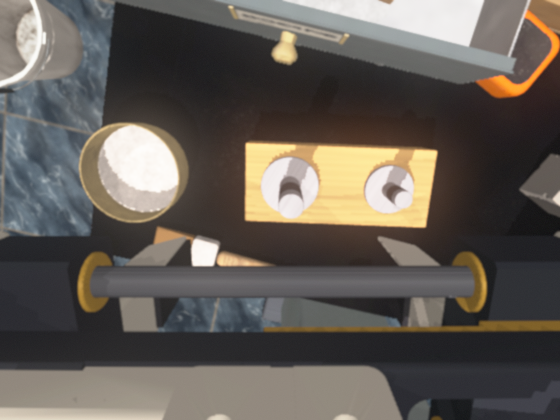

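The wrist view shows the handle top at about (291,204.5), the flange at about (290,186), and the rack square to the jaws. The path down looks clear.

```bash
python3 - <<'E'
from h import *
c=load('w2');p=onz(c,291,204.5,128);print(p,onz(c,290,186,48))
from scipy.spatial.transform import Rotation as R
s=read_state();print(R.from_quat(s['ee_rot']).as_matrix().T@(np.array([479.5,243,80])-s['tool_pos']))
E
```

```text
[481.09374041 243.86706904 128.        ] [479.63262124 242.98579083  48.        ]
[  2.57683677   8.19802487 140.07374591]
```

Emit:
jog_arm(
  targets=[
    [2.5, 8, 20, 0],
    [0, 0, 35, 0],
    [0, 0, 35, 0],
    [0, 0, 30, 0],
    [0, 0, 15, 0],
  ],
)

```text
time: 3.32
tool_pos: [485.2, 236.0, 86.1]
ee_rot: [0.994, 0.114, 0.001, -0.003]
contact_force: [-0.4, -0.1, 0.2]
gripper_width: 90.9
```

Emit:
jog_arm(
  targets=[
    [-3.7, -8.4, 5, 0],
    [0, 0, 0, 0],
  ],
)

```text
time: 3.58
tool_pos: [480.0, 243.1, 81.6]
ee_rot: [0.994, 0.113, 0.001, -0.003]
contact_force: [0.6, 0.2, 0.5]
gripper_width: 91.2
```

Emit:
jog_arm(
  targets=[
    [0, 0, 0, 0],
    [0, 0, 0, 0],
    [0, 0, 0, 0],
    [0, 0, 0, 0],
    [0, 0, 0, 0],
  ],
  hand=0,
  squeeze=40,
)

```text
time: 4.2
tool_pos: [481.5, 243.9, 84.2]
ee_rot: [0.994, 0.113, 0.003, -0.004]
contact_force: [-0.4, -0.2, 0.9]
gripper_width: 45.5
```

Emit:
jog_arm(
  targets=[
    [0, 0, 0, 0],
    [0, 0, 0, 0],
    [0, 0, 0, 0],
  ],
)

```text
time: 4.58
tool_pos: [481.4, 244.0, 84.1]
ee_rot: [0.994, 0.113, 0.003, -0.004]
contact_force: [0.3, 0.5, -0.1]
gripper_width: 19.6
```

Emit:
jog_arm(
  targets=[
    [0, 0, -6, 0],
    [0, 0, -10, 0],
    [0, 0, -25, 0],
    [0, 0, -35, 0],
    [0, 0, -35, 0],
  ],
)

```text
time: 5.2
tool_pos: [478.3, 241.2, 196.6]
ee_rot: [0.994, 0.113, -0.001, -0.002]
contact_force: [1.0, 0.5, -3.5]
gripper_width: 19.0
```

Emit:
jog_arm(
  targets=[
    [0, 20, -25, 0],
    [-5, 35, 0, 0],
    [-5, 45, 0, 0],
    [-5, 45, 0, 0],
    [-5, 45, 0, 0],
  ],
)

```text
time: 5.82
tool_pos: [502.4, 51.9, 227.8]
ee_rot: [0.993, 0.118, 0.003, -0.004]
contact_force: [0.6, -1.2, -3.5]
gripper_width: 19.8
```

Emit:
jog_arm(
  targets=[
    [-4, 45, 0, 0],
    [-5, 45, 0, 0],
    [-5, 45, 0, 0],
    [-5, 45, 0, 0],
    [-3, 25, 0, 0],
  ],
)

```text
time: 6.45
tool_pos: [527.6, -161.2, 229.1]
ee_rot: [0.993, 0.117, 0.004, -0.004]
contact_force: [0.3, 0.3, -3.0]
gripper_width: 19.2
```

Emit:
jog_arm(
  targets=[
    [0, 0, 0, 0],
    [0, 0, 0, 0],
  ],
)

```text
time: 6.7
tool_pos: [527.0, -162.9, 229.5]
ee_rot: [0.993, 0.115, 0.004, -0.004]
contact_force: [1.1, 0.1, -2.9]
gripper_width: 19.6
```

```bash
cat > g.py <<'E'
from h import *
import sys
from scipy.spatial.transform import Rotation as R
def go(x,y,z):
    s=read_state();print(s['time'],s['tool_pos'].round(1),s['contact_force'].round(1),(R.from_quat(s['ee_rot']).as_matrix().T@(np.array([x,y,z])-s['tool_pos'])).round(1))
if __name__=='__main__': go(*map(float,sys.argv[1:]))
E
python3 g.py 534 -172.5 150
python3 - <<'E'
from h import *
a=snap('top','t3.png')['frame'];b=snap('scene','s3.png')['frame']
def cr(i,u,v,w,h,s):return cv2.resize(i[v:v+h,u:u+w,::-1],None,fx=s,fy=s,interpolation=cv2.INTER_CUBIC)
cv2.imwrite('pics/d.png',np.hstack([cr(a,315,130,100,120,4),cr(b,270,100,100,120,4)]))
E
```

```text
6.7 [ 527.  -162.9  229.5] [ 1.1  0.1 -2.9] [ 4.  11.6 79.5]
```

View pics/d.png

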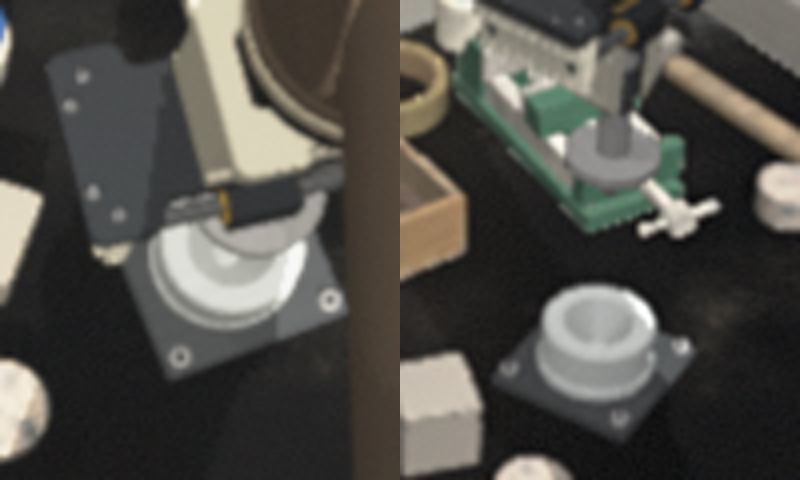

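The cone is held upright above the seat, with the flange in the scene crop at (614,150) and the cup below at (600,320). I'll descend in steps.

Emit:
jog_arm(
  targets=[
    [4, 11.5, 20, 0],
    [0, 0, 30, 0],
    [0, 0, 30, 0],
    [0, 0, 15, 0],
    [0, 0, 0, 0],
  ],
)

```text
time: 7.42
tool_pos: [535.4, -171.1, 128.2]
ee_rot: [0.993, 0.118, 0.003, -0.004]
contact_force: [-0.6, 0.6, -3.9]
gripper_width: 19.2
```

```bash
python3 g.py 534 -172.5 100
```

```text
7.425 [ 535.4 -171.1  128.2] [-0.6  0.6 -3.9] [-1.9  1.3 28.2]
```

Emit:
jog_arm(
  targets=[
    [0, 0, 10, 0],
    [0, 0, 10, 0],
    [0, 0, 6, 0],
    [0, 0, 4, 0],
    [0, 0, 0, 0],
  ],
)

```text
time: 8.05
tool_pos: [537.4, -171.1, 98.2]
ee_rot: [0.993, 0.118, 0.005, -0.004]
contact_force: [-0.1, 0.9, -3.2]
gripper_width: 19.3
```

```bash
python3 g.py 535 -171 89
```

```text
8.05 [ 537.4 -171.1   98.2] [-0.1  0.9 -3.2] [-2.4 -0.6  9.2]
```

Emit:
jog_arm(
  targets=[
    [-1.5, 0, 4, 0],
    [0, 0, 3, 0],
    [0, 0, 1, 0],
    [0, 0, 0, 0],
  ],
)

```text
time: 8.55
tool_pos: [536.2, -171.6, 90.2]
ee_rot: [0.993, 0.118, 0.006, -0.003]
contact_force: [-0.5, -0.6, -4.0]
gripper_width: 19.4
```

```bash
python3 g.py 535 -171 89
python3 - <<'E'
from h import *
a=snap('top','t4.png')['frame'];b=snap('scene','s4.png')['frame']
def cr(i,u,v,w,h,s):return cv2.resize(i[v:v+h,u:u+w,::-1],None,fx=s,fy=s,interpolation=cv2.INTER_CUBIC)
cv2.imwrite('pics/e.png',np.hstack([cr(a,335,150,80,90,5),cr(b,280,130,80,90,5)]))
E
```

```text
8.55 [ 536.2 -171.6   90.2] [-0.5 -0.6 -4. ] [-1.1 -0.9  1.2]
```

View pics/e.png

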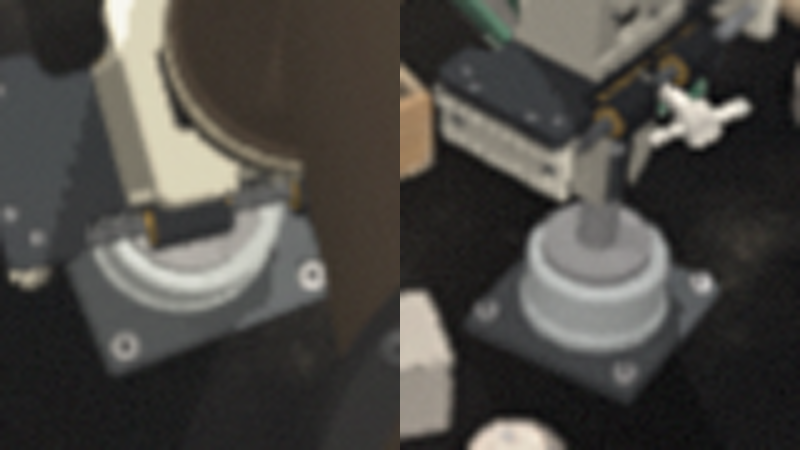

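The cone is in the cup with the flange almost on the rim and concentric in the scene crop at (597,245). No contact force yet, so I'll touch down gently.

Emit:
jog_arm(
  targets=[
    [0, 0, 1.5, 0],
    [0, 0, 1.5, 0],
    [0, 0, 0, 0],
  ],
)

```text
time: 9.02
tool_pos: [537.0, -171.5, 89.3]
ee_rot: [0.993, 0.118, 0.007, -0.003]
contact_force: [0.3, -0.3, -3.8]
gripper_width: 18.9
```

Emit:
jog_arm(
  targets=[
    [-0.5, 0, 2, 0],
    [0, 0, 2, 0],
  ],
)

```text
time: 9.28
tool_pos: [537.6, -171.3, 88.8]
ee_rot: [0.993, 0.118, 0.008, -0.002]
contact_force: [-12.8, 2.3, 29.5]
gripper_width: 19.4
```

Emit:
jog_arm(
  targets=[
    [-2, 0, -1, 0],
    [0, 0, 0, 0],
  ],
)

```text
time: 9.52
tool_pos: [535.7, -171.9, 90.0]
ee_rot: [0.993, 0.118, 0.008, -0.002]
contact_force: [-0.2, -0.6, -4.6]
gripper_width: 19.4
```

Emit:
jog_arm(
  targets=[
    [-0.5, 0, 1.2, 0],
    [0, 0, 0.5, 0],
  ],
)

```text
time: 9.78
tool_pos: [536.1, -171.7, 88.9]
ee_rot: [0.993, 0.118, 0.009, -0.002]
contact_force: [-3.9, 1.6, 11.0]
gripper_width: 19.3
```

Contact with the rim is light. Releasing.

Emit:
jog_arm(
  targets=[
    [0, 0, 0, 0],
    [0, 0, 0, 0],
    [0, 0, 0, 0],
    [0, 0, 0, 0],
    [0, 0, 0, 0],
  ],
  hand=90,
)

```text
time: 10.4
tool_pos: [536.9, -171.8, 88.7]
ee_rot: [0.993, 0.118, 0.009, -0.002]
contact_force: [0.3, -0.3, -0.3]
gripper_width: 64.5
```

Emit:
jog_arm(
  targets=[
    [0, 0, -5, 0],
    [0, 0, -8, 0],
    [0, 0, -4, 0],
    [0, 0, 0, 0],
    [0, 0, 0, 0],
  ],
)

```text
time: 11.02
tool_pos: [536.8, -172.0, 107.4]
ee_rot: [0.993, 0.118, 0.01, -0.002]
contact_force: [-0.0, 0.2, 1.1]
gripper_width: 89.9
```

```bash
python3 g.py 535 -171 107
python3 - <<'E'
from h import *
a=snap('top','t5.png')['frame'];b=snap('scene','s5.png')['frame'];w=snap('wrist','w5.png')['frame']
def cr(i,u,v,w,h,s):return cv2.resize(i[v:v+h,u:u+w,::-1],None,fx=s,fy=s,interpolation=cv2.INTER_CUBIC)
cv2.imwrite('pics/f.png',np.hstack([cr(w,80,120,400,300,1),cr(b,280,120,80,60,5)]))
E
```

```text
11.025 [ 536.8 -172.   107.4] [-0.   0.2  1.1] [-1.5 -1.4  0.3]
```

View pics/f.png

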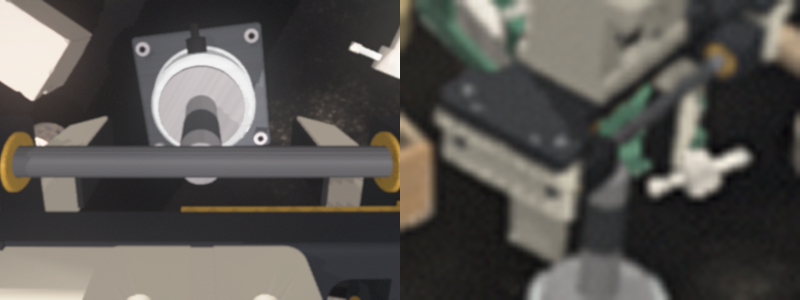

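The cone is released and seated concentric, with the flange at (203,103) inside the rim in the wrist crop. The open fingers straddle the handle. I'll raise them slightly and push sideways along tool y with one finger.

Emit:
jog_arm(
  targets=[
    [-1.5, 8, -8, 0],
    [0, 10, 0, 0],
    [0, 8, 0, 0],
    [0, 3, 0, 0],
    [0, 0, 0, 0],
  ],
)

```text
time: 11.8
tool_pos: [542.1, -203.6, 115.4]
ee_rot: [0.993, 0.117, 0.009, -0.002]
contact_force: [-0.3, 0.9, 0.1]
gripper_width: 90.0
```

Emit:
jog_arm(
  targets=[
    [0, 3, 0, 0],
    [0, 3, 0, 0],
    [0, 0, 0, 0],
  ],
)

```text
time: 12.18
tool_pos: [543.5, -208.3, 115.2]
ee_rot: [0.993, 0.118, 0.009, -0.002]
contact_force: [-0.8, 0.6, -1.2]
gripper_width: 89.8
```

Emit:
jog_arm(
  targets=[
    [0, 3, 0, 0],
    [0, 3, 0, 0],
    [0, 0, 0, 0],
  ],
)

```text
time: 12.55
tool_pos: [545.2, -213.8, 115.4]
ee_rot: [0.993, 0.119, 0.009, -0.003]
contact_force: [-0.3, 1.5, 0.3]
gripper_width: 90.1
```

Emit:
jog_arm(
  targets=[
    [0, 3, 0, 0],
    [0, 3, 0, 0],
    [0, 0, 0, 0],
  ],
)

```text
time: 12.92
tool_pos: [546.8, -220.1, 115.5]
ee_rot: [0.993, 0.119, 0.009, -0.003]
contact_force: [0.1, 0.8, 1.9]
gripper_width: 90.0
```

```bash
python3 g.py 535 -171 115
python3 - <<'E'
from h import *
b=snap('scene','s6.png')['frame'];w=snap('wrist','w6.png')['frame']
def cr(i,u,v,w,h,s):return cv2.resize(i[v:v+h,u:u+w,::-1],None,fx=s,fy=s,interpolation=cv2.INTER_CUBIC)
cv2.imwrite('pics/g.png',np.hstack([cr(w,80,120,400,300,1),cr(b,280,140,80,60,5)]))
E
```

```text
12.925 [ 546.8 -220.1  115.5] [0.1 0.8 1.9] [  0.1 -50.5   0.7]
```

View pics/g.png

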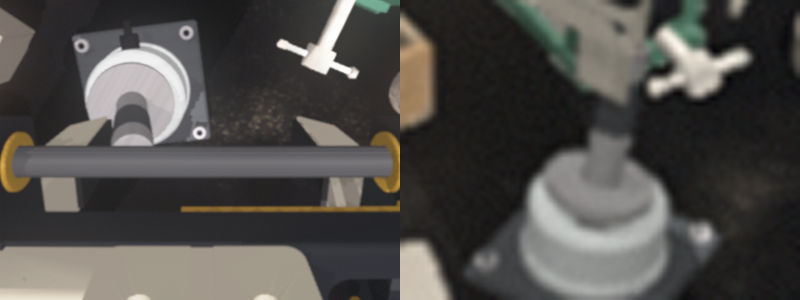

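The cone has clearly rocked: the scene crop shows the flange tilted with a dark gap on its lower-left edge near (585,215), and the handle leaning right at (610,130), still in the cup. That's about 11° from 14 mm of push past contact. Backing away.

Emit:
jog_arm(
  targets=[
    [0, -10, 0, 0],
    [0, -15, 0, 0],
    [0, -13, 0, 0],
    [0, -10, 0, 0],
    [0, 0, 0, 0],
  ],
)

```text
time: 13.65
tool_pos: [534.2, -169.2, 115.4]
ee_rot: [0.993, 0.119, 0.009, -0.003]
contact_force: [1.0, -0.3, -0.0]
gripper_width: 90.4
```

```bash
python3 g.py 535 -171 115
```

```text
13.65 [ 534.2 -169.2  115.4] [ 1.  -0.3 -0. ] [0.4 2.  0.4]
```

Now centred on the handle. I'll rise clear, then move aside for a final look.

Emit:
jog_arm(
  targets=[
    [0, 2, -15, 0],
    [0, 0, -30, 0],
    [0, 0, -40, 0],
    [0, 0, -40, 0],
    [0, 0, 0, 0],
  ],
)

```text
time: 14.28
tool_pos: [533.2, -175.3, 248.6]
ee_rot: [0.993, 0.118, 0.011, -0.002]
contact_force: [-0.3, -0.6, -0.4]
gripper_width: 90.1
```

Emit:
jog_arm(
  targets=[
    [-30, 0, 0, 0],
    [-40, 0, 0, 0],
    [-10, 0, 0, 0],
    [0, 0, 0, 0],
    [0, 0, 0, 0],
  ],
)

```text
time: 14.9
tool_pos: [454.5, -196.0, 247.7]
ee_rot: [0.993, 0.117, 0.012, -0.001]
contact_force: [-0.2, 0.9, -0.2]
gripper_width: 90.4
```

```bash
python3 g.py 535 -171 115
python3 - <<'E'
from h import *
b=snap('scene','s7.png')['frame'];w=snap('wrist','w7.png');f=w['frame']
print(proj(w,[535,-171,53]),proj(w,[535,-171,133]))
def cr(i,u,v,w,h,s):return cv2.resize(i[v:v+h,u:u+w,::-1],None,fx=s,fy=s,interpolation=cv2.INTER_CUBIC)
cv2.imwrite('pics/h.png',np.vstack([np.hstack([cr(f,210,60,160,120,2.5),cr(b,280,130,80,60,5)]),cr(b,150,150,240,150,800/240)[:300]]))
E
```

```text
14.9 [ 454.5 -196.   247.7] [-0.2  0.9 -0.2] [ 81.   -5.7 134.7]
(np.float64(275.7945002380168), np.float64(106.76060386367254)) (np.float64(274.09545175005684), np.float64(100.48895432810518))
```

View pics/h.png

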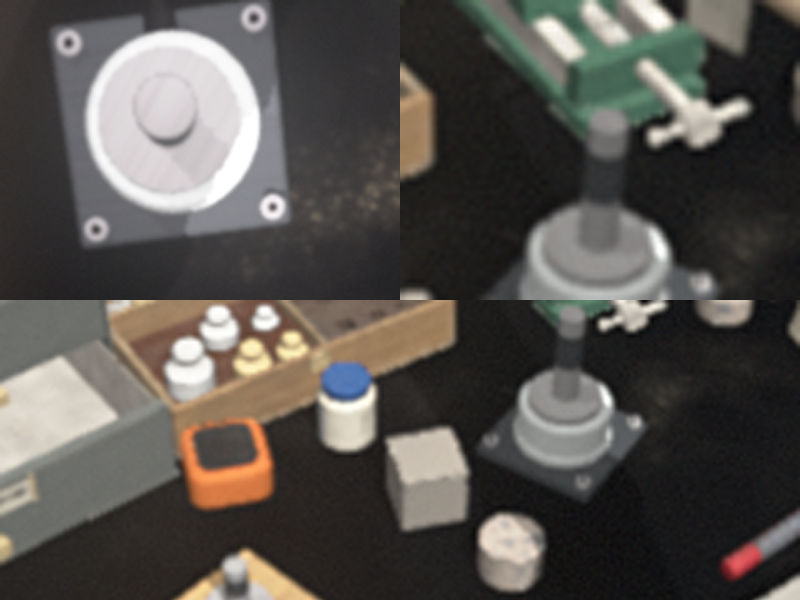

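The flange is concentric and flat on the rim, and the handle is upright: its top is at wrist pixel (276,101), predicted (274,100.5). The small cone is still in the rack, and the arm is clear. Handing in.

```bash
python3 -c "
from workcell import *
print(finish_job())"
```

```text
the job is handed in; nothing more can be done
None
```

I lifted the large cone from the rack by its handle, lowered it into the cup until it rested on the rim, and let go. I then pushed the handle sideways with one finger, about 14 mm past contact. The cone rocked up roughly 11° on one flange edge, and when I backed away it dropped home by itself.

- **Last checks:** the final pictures show the flange flat and concentric on the rim and the handle upright. The handle top was within about 2 pixels of where a seated cone should appear. The small cone is still in the rack, the gripper is open and clear, and the job was handed in at about 15 s of the 54 s allowed.
- **First touchdown:** it pressed about 30 N vertically and 13 N sideways on the rim, because the hand had drifted about 2 mm in x. I eased it back and released at about 11 N.
- **Rock angle:** I worked it out from the finger travel and one tilted picture. The push force was within the sensor's noise of about 1 N, so it does not confirm the rocking.

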